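# Catch desiccant canisters from a bench dispenser in a museum workroom

### The job

Take the capped jar that stands in front of the canister dispenser and stand it upright on the table out of the way, at least 15 cm from the chute's lip. Then hold the white handled dish up under the lip of the chute, press the dish's far wall gently against the black paddle underneath until the paddle is fully home, and keep it there so that all three canisters slide into the dish; touch the dispenser with the dish only, not with the gripper. Finally set the dish level on the cork mat with the canisters still in it, let go, and leave the jug, figurine and bangle where they are.

Things in the scene. Friction and masses are not known exactly. Their poses are not given: they have to be found in the camera images.
- chute: Canister dispenser, fixed: aluminium trough sloping at 42 degrees, 216 mm long, 56 mm wide, on a grey foot. Origin on the table straight below the middle of the trough's lower edge (lip); x points level, away from the opening, under the rising trough; z up. The foot's column stands at x 85 to 155 mm, its base plate (140 mm wide, 10 mm thick) at x 50 to 220 mm.
- lip (a point): Middle of the lip, the lower edge of the trough floor, 175 mm above the table (nothing but the paddle hangs below 160 mm there); axes as the chute's. Canisters leave it towards -x within about 2 s of the gate opening and land up to 100 mm before it. Just behind it a steel gate plate, between two grey guides, stands 21 mm up in the trough and holds them back.
- paddle_zone (a point): Point of the chute 20 mm behind the lip (x), 120 mm above the table: foremost place of the paddle's face. The black paddle, 80 mm wide, hangs under the trough, 98 to 142 mm above the table, facing -x, centred on chute y = 0. Its resting place is adjustable and not measured: its face is 0 to 24 mm behind this point (further along +x); find it by touch.
- paddle_stop (a point): Point of the chute 40 mm behind the lip, 120 mm up: foremost place of the paddle's face when home. From rest it slides 20 mm along +x against 3 to 7 N to a hard stop, so home is 0 to 24 mm behind this point. The gate sinks with it, lets canisters pass only near the end of that stroke and springs shut when let go. Over 35 N on the dispenser damages it.
- dish: White open plastic dish, loose, 220 g empty: 176 mm (x) by 130 mm (y) by 62 mm high, walls and floor 4 mm thick. Origin at the centre of its underside, z up. A straight handle bar 20 mm wide (y) and 16 mm high, centred 50 mm above the underside, sticks out of the -x wall along -x, from x = -88 to x = -199 mm. The far wall meant for the paddle is the plain +x wall (outer face at x = +88 mm).
- handle (a point): Grip point in the dish's handle bar, at dish x = -130 mm, y = 0, z = 50 mm; axes as the dish's. Can be gripped from above across its 20 mm width (fingers closing along dish y).
- mat: Flat cork mat, fixed, 240 mm (x) by 190 mm (y) by 3 mm thick. Origin at the centre of its underside, on the table.
- jar: Capped glass jar, loose, 54 mm diameter, 115 mm tall, about 250 g, standing on the table in front of the chute's lip. Origin at the centre of its underside, z along its axis.
- jug: Small terracotta jug, bystander, about 80 mm wide with its spout and 110 mm tall. Origin at the centre of its underside.
- figurine: White ceramic figurine, bystander, 60 mm wide and 140 mm tall. Origin at the centre of its underside.
- bangle: Dark wooden bangle lying flat, bystander, 84 mm outer diameter, 12 mm high. Origin at the centre of its underside.
- canister0: Aluminium desiccant canister, loose, a block 60 x 40 x 26 mm (x, y, z), about 60 g, number 1 counted up from the gate. Origin at the centre of its underside, x along its length.
- canister1: Aluminium desiccant canister, loose, a block 60 x 40 x 26 mm (x, y, z), about 60 g, number 2 counted up from the gate. Origin at the centre of its underside, x along its length.
- canister2: Aluminium desiccant canister, loose, a block 60 x 40 x 26 mm (x, y, z), about 60 g, number 3 counted up from the gate. Origin at the centre of its underside, x along its length.

How it is judged:
By the outcome, as a careful person would: the job done as asked, in the order asked, and still so for the second after the job is handed in, with the robot touching nothing.
It also fails if it takes over 72 s, if anything falls off the work surface, if the arm or the gripper's body presses on something with over 40 N, if the wrist force passes 120 N, or if a joint passes its speed limit or range.

### The arm

A 6-joint arm with a two-finger parallel gripper is mounted at the origin on the work surface. World frame = base frame: x ahead of the robot, y to its left, z up, the work surface at z = 0. Lengths are in m, angles in rad, forces in N, time in s.
With the tool pointing down it reaches from about 0.325 to 0.9 m from the base axis. Payload 6.1 kg.
Tool frame: the origin (TCP) lies midway between the tips of the shut fingers; the grasp point (between the pads) lies manip.grip_depth behind it (manip.grip_depth is the distance from the TCP to the grasp point, in m); z points along the fingers, y is the line along which they close (so a half turn about z gives the same grasp; the last joint's range is limited). The gripper opens to 87 mm and grips with 3 to 60 N. Pads are 19 mm wide; open, the fingers measure 117 mm over their backs; the gripper's body (75 mm by 190 mm) begins 51 mm behind the grasp point.
Start: joints at [1.207, 0.22, 1.526, -0, 1.395, -0.126], TCP at [0.147, 0.607, 0.223] pointing down, gripper open.
Joint ranges: [-2.98, 2.98], [-0.91, 2.08], [0.09, 2.57], [-1.24, 4.39], [0.2, 2.65], [-2.68, 2.68]. Speed limits (rad/s): [2.57, 2.57, 3.01, 3.14, 3.14, 3.14].

### API

Orientations are given as a 3x3 rotation matrix whose columns are the frame's x, y, z axes.
In Python, from cell import manip gives the robot as it stands. The module is installed in compiled form; this text tells all that it offers.
- The arm moves only by the shell command python3 -m pendant 'ROWS' [FORCE]. ROWS is text: rows parted by semicolons, each of 5 numbers parted by spaces: the shift along the world's x, y, z in mm, then the turn about the world's z in degrees, then the finger opening in mm, from 0 to 87. In form: dx dy dz spin grip; .... A call has 1 to 5 rows; each row shifts and turns the commanded pose from where the row before left it; what a row does not reach is not made up. A row lasts 1/10 s, in which the tool goes at most 50 mm and 8.59 degrees, less where a joint would pass 70% of its speed; a pose out of reach is approached as far as the arm can. A call is refused whole if a number of a shift passes 50 or a number of a turn 8.59, either way. A call with a gripper value outside its range is refused whole. The fingers move at their own pace and stop on an object; FORCE is the grip in N (left out, the last holds). Time passes only in rows, so rows that do not move let the fingers close. It gives the time, the measured TCP pose, the force, the opening and the grip force at its end, in the units of the state.
- manip.observe(): the state, without advancing time (a new reading comes with each control period).
- manip.snapshot(name): name is "side" or "top" or "wrist"; returns the picture (400x640x3 uint8, red, green, blue); there is no depth.
- manip.camera_model(name): a dict with "intrinsics" (3x3 intrinsics, pixels), "distortion" ([k1, k2, p1, p2, k3] as OpenCV has them; the pictures are not rectified), "origin" and "orientation" of the camera in the world; the wrist camera has in their place "hand_eye" (4x4, takes a point from camera to tool coordinates, whose origin is the TCP and whose axes are the flange's). Camera axes: x right, y down, z forward; pixel columns grow to the right and rows downward; lengths in m; the calibration is good to about 2 mm. A picture is of the moment at which its call begins: read the wrist's pose just before it. camera_model takes no time and is no camera call.
- manip.close_job(): hands the job in; it is judged then, once.
The state is a dict: "time_s": time; "q": joint angles; "joint_vel": joint speeds; "joint_efforts": joint torques, N m; "tool_pos": TCP position; "tcp_rot": TCP orientation; "wrist_force": force on the tool from outside, world axes, zero at the start; "ft_torque": the same for the moment, N m; "grip_width": finger opening in m; "gripper_force": force on a finger pad.
Only numpy, scipy, OpenCV 4.12 (cv2) and the standard library are available. Lean on these libraries where they do the work, as an engineer would, in place of code of your own. Each camera call takes 0.05 s, during which the arm holds its last target. There are 200 camera calls.

## Working session

There is one attempt and no reset: what is moved stays moved. The work goes in short steps, Python scripts to look and compute and a shell command to move; the robot and the scene stay as the last step left them, time stands still between calls to the robot, and variables do not carry over. Pictures are saved under pics/ and viewed, at most 10 in all, crops included, and the job is handed in when it is done.

```bash
mkdir -p pics; cat > h.py <<'E'
import numpy as np, cv2
from cell import manip
def ray(cam,px,py,st=None):
    m=manip.camera_model(cam); K=np.array(m["intrinsics"]); D=np.array(m["distortion"])
    u=cv2.undistortPoints(np.array([[[px,py]]],float),K,D)[0,0]
    d=np.array([u[0],u[1],1.])
    if cam=="wrist":
        H=np.array(m["hand_eye"]); R=np.array(st["tcp_rot"]); t=np.array(st["tool_pos"])
        return R@H[:3,3]+t, R@H[:3,:3]@d
    return np.array(m["origin"]).ravel(), np.array(m["orientation"])@d
def on(cam,px,py,z,st=None):
    o,d=ray(cam,px,py,st); return o+d*(z-o[2])/d[2]
def proj(cam,P):
    m=manip.camera_model(cam); R=np.array(m["orientation"]); o=np.array(m["origin"]).ravel()
    r,_=cv2.Rodrigues(R.T)
    return cv2.projectPoints(np.array(P,float).reshape(-1,1,3),r,-R.T@o,np.array(m["intrinsics"]),np.array(m["distortion"]))[0].reshape(-1,2)
def snap(cam,name):
    im=manip.snapshot(cam); cv2.imwrite(f"pics/{name}.png",im[:,:,::-1]); return im
E
python3 - <<'E'
from h import *
snap("top","top0");snap("side","side0")
for c in("top","side"):
    m=manip.camera_model(c);print(c,np.round(m["origin"],3),np.round(m["orientation"],3).tolist(),m["intrinsics"])
s=manip.observe();print(s["time_s"],np.round(s["tcp_rot"],3).tolist(),s["wrist_force"],s["grip_width"],manip.grip_depth)
E
```

```text
top [0.436 0.013 1.38 ] [[0.022, -0.996, 0.087], [-1.0, -0.023, -0.013], [0.015, -0.087, -0.996]] [[429.36138615   0.         315.28593781]
 [  0.         429.36138615 199.08482616]
 [  0.           0.           1.        ]]
side [0.404 0.688 1.023] [[-0.974, -0.167, 0.15], [-0.225, 0.742, -0.632], [-0.006, -0.649, -0.76]] [[426.2593972    0.         315.8998947 ]
 [  0.         426.2593972  199.55840346]
 [  0.           0.           1.        ]]
0.1 [[-0.972, 0.236, -0.001], [0.236, 0.972, -0.002], [0.0, -0.002, -1.0]] [-0.19013686  0.61177307  0.6040892 ] 0.0867791566140917 0.0187
```

View pics/top0.png

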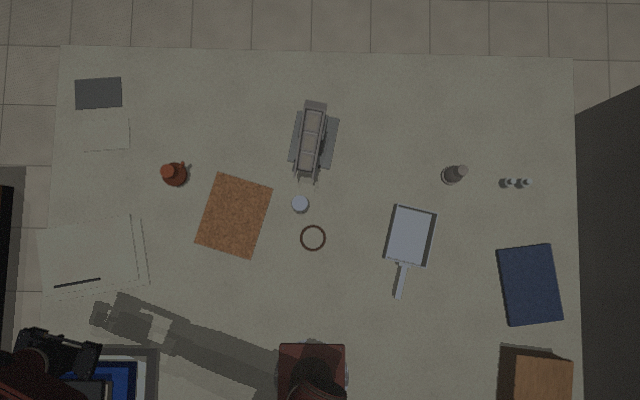

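View pics/side0.png

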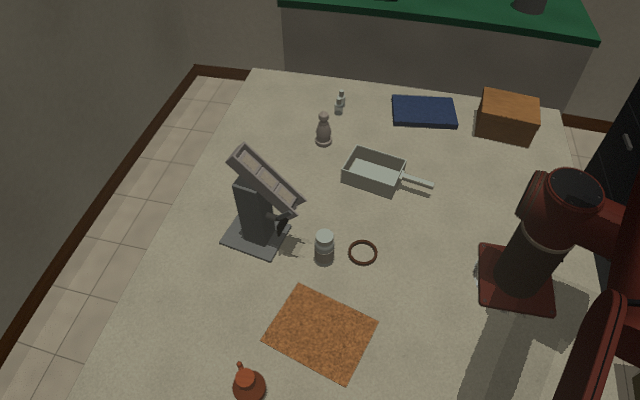

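Top view shows jug (174,174), mat (233,215), chute lip about (306,180), jar cap (300,203), bangle (313,238), dish (410,235) with handle end (398,298), figurine (453,175). Side view agrees: lip about (297,208), jar (324,245), dish (375,172).

```bash
python3 - <<'E'
from h import *
t=cv2.imread("pics/top0.png");s=cv2.imread("pics/side0.png")
a=cv2.resize(t[95:215,270:350],None,fx=5,fy=5,interpolation=cv2.INTER_CUBIC)
b=cv2.resize(t[195:305,375:445],None,fx=5,fy=5,interpolation=cv2.INTER_CUBIC)[:, :]
im=np.zeros((600,760,3),np.uint8);im[:600,:400]=a;im[:550,400:750]=b
cv2.imwrite("pics/c1.png",cv2.convertScaleAbs(im,alpha=1.5))
c=cv2.resize(s[135:270,215:350],None,fx=4.4,fy=4.4,interpolation=cv2.INTER_CUBIC)
cv2.imwrite("pics/c2.png",cv2.convertScaleAbs(c,alpha=1.7))
hsv=cv2.cvtColor(t,cv2.COLOR_BGR2HSV)
mat=cv2.inRange(hsv,(5,110,60),(20,255,255)); 
def big(m,box):
    z=np.zeros_like(m);x0,y0,x1,y1=box;z[y0:y1,x0:x1]=m[y0:y1,x0:x1]
    cs=cv2.findContours(z,0,2)[0];return max(cs,key=cv2.contourArea)
r=cv2.minAreaRect(big(mat,(185,160,285,270)));P=np.array([on("top",*p,0.003)for p in cv2.boxPoints(r)])
print("mat",np.round(P,3).tolist(),P.mean(0),np.linalg.norm(P[1]-P[0]),np.linalg.norm(P[2]-P[1]))
print(hsv[235,410],hsv[280,401],hsv[250,370],hsv[203,300])
print("cap",on("top",300,203.5,.115),"bangle",on("top",313,238,.006),"fig",on("top",448,180,0),"jug",on("top",176,178,0.02),"lip",on("top",306,181,.175))
E
```

```text
mat [[0.412, 0.378, 0.003], [0.64, 0.316, 0.003], [0.587, 0.135, 0.003], [0.359, 0.199, 0.003]] [0.49954049 0.25716681 0.003     ] 0.23668052946027013 0.18887401164888334
[100  19 123] [107  19 124] [ 23  30 112] [108  26 127]
cap [0.53226643 0.04161641 0.115     ] bangle [ 4.31313391e-01 -5.04551657e-05  6.00000000e-03] fig [ 0.62866612 -0.43454064  0.        ] jug [0.61160455 0.43905508 0.02      ] lip [0.59183864 0.02489781 0.175     ]
```

View pics/c1.png

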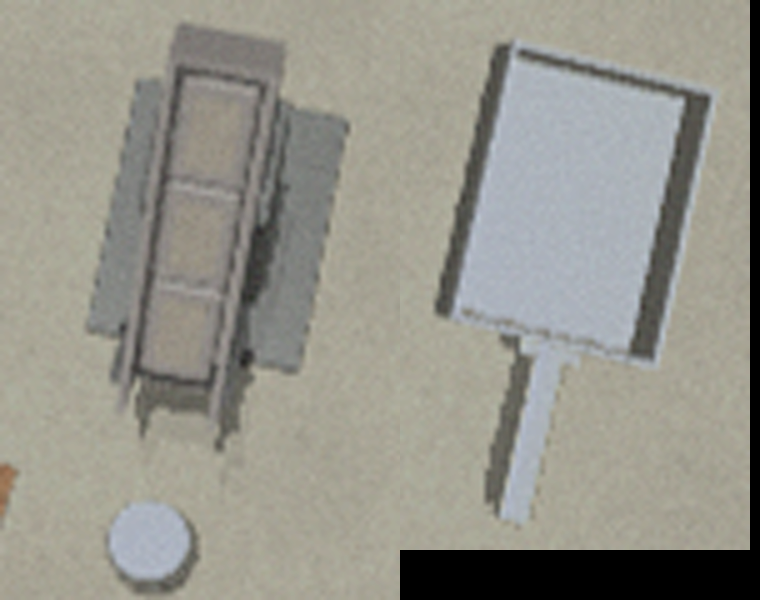

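View pics/c2.png

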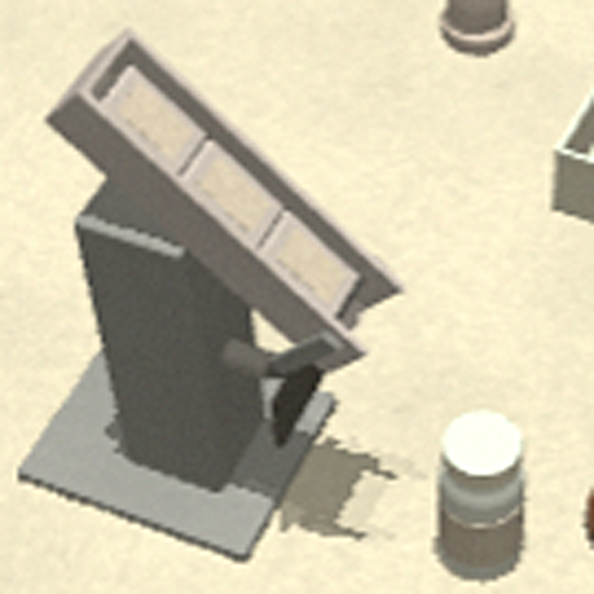

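Crops: base-plate corners in top crop at (87,330),(298,373),(349,122),(137,80). Dish rim corners at (515,42),(713,95),(657,362),(452,318), handle end at (515,520). In the side crop base corners at (20,475),(243,558),(333,400); paddle hangs at (297,405).

```bash
python3 - <<'E'
from h import *
T=lambda x,y,z:on("top",270+x/5-.4,95+y/5-.4,z)
B=np.array([T(87,333,.01),T(298,375,.01),T(349,120,.01),T(137,78,.01)])
print("base",np.round(B,3).tolist(),[round(np.linalg.norm(B[i]-B[i-1]),3)for i in range(4)])
x=(B[2]+B[3]-B[0]-B[1]);x/=np.linalg.norm(x);y=np.array([-x[1],x[0],0])
O=B.mean(0)-.135*x;O[2]=0
print("x",x,"yaw",np.degrees(np.arctan2(x[1],x[0])),"O",O)
S=lambda x,y,z:on("side",215+x/4.4-.4,135+y/4.4-.4,z)
Q=np.array([S(20,478,.01),S(243,558,.01),S(333,402,.01)])
for q in Q: print("side base in chute",np.round([(q-O)@x,(q-O)@y],3))
z=np.array([0,0,1])
for c,x0,y0,k in(("top",270,95,5),("side",215,135,4.4)):
    for n,P in(("lip",[0,0,.175]),("lipL",[0,.028,.175]),("lipR",[0,-.028,.175]),("topR end",[.216*.743,-.028,.175+.216*.669]),("padL rest0",[.02,.04,.098]),("padR",[.02,-.04,.098])):
        p=proj(c,O+x*P[0]+y*P[1]+z*P[2])[0];print(c,n,np.round((p-[x0,y0]+.4)*k))
D=lambda x,y,z:on("top",375+x/5-.4,195+y/5-.4,z)
R=np.array([D(115,42,.062),D(313,95,.062),D(257,362,.062),D(52,318,.062)])
dx=R[0]+R[1]-R[2]-R[3];dx/=np.linalg.norm(dx)
h=D(115,522,.058);hs=D(149,355,.058)
C=R.mean(0)
print("dish",np.round(R,3).tolist(),C,"yaw",np.degrees(np.arctan2(dx[1],dx[0])),[round(np.linalg.norm(R[i]-R[i-1]),3)for i in range(4)])
d2=C-h;print("handle end",h,hs,"yaw",np.degrees(np.arctan2(d2[1],d2[0])),np.linalg.norm(d2[:2]),"grip",C-.13*dx)
s=manip.observe();print(np.round(s["tool_pos"],4))
m=manip.camera_model("wrist");print(np.round(m["hand_eye"],3).tolist())
E
```

```text
base [[0.676, 0.089, 0.01], [0.652, -0.047, 0.01], [0.82, -0.077, 0.01], [0.845, 0.061, 0.01]] [np.float64(0.171), np.float64(0.139), np.float64(0.171), np.float64(0.141)]
x [ 0.98555499 -0.16935575  0.        ] yaw -9.75036330844412 O [0.61524092 0.02937179 0.        ]
side base in chute [0.215 0.078]
side base in chute [0.052 0.076]
side base in chute [ 0.051 -0.058]
top lip [175. 391.]
top lipL [127. 381.]
top lipR [224. 400.]
top topR end [288.  50.]
top padL rest0 [118. 365.]
top padR [248. 390.]
side lip [356. 332.]
side lipL [335. 367.]
side lipR [375. 298.]
side topR end [104.  47.]
side padL rest0 [304. 450.]
side padR [358. 354.]
dish [[0.545, -0.258, 0.062], [0.515, -0.381, 0.062], [0.351, -0.346, 0.062], [0.375, -0.22, 0.062]] [ 0.4464377  -0.30123597  0.062     ] yaw -12.254302660474911 [np.float64(0.174), np.float64(0.126), np.float64(0.167), np.float64(0.128)]
handle end [ 0.25290204 -0.26034564  0.058     ] [ 0.35368042 -0.28071888  0.058     ] yaw -11.930033930297945 0.19780816446196464 grip [ 0.31939973 -0.27364333  0.062     ]
[0.147  0.6069 0.2215]
[[0.001, -0.959, -0.282, 0.076], [1.0, 0.001, 0.0, -0.001], [0.0, -0.282, 0.959, -0.162], [0.0, 0.0, 0.0, 1.0]]
```

```bash
P="python3 -m pendant"; $P '27 -40 0 2 87;27 -40 0 2 87;27 -40 0 0 87;27 -40 0 0 87;27 -40 0 0 87' | tail -5; $P '27 -40 0 0 87;27 -40 0 0 87;27 -40 0 0 87;27 -40 0 0 87;27 -40 0 0 87'; $P '27 -40 0 0 87;27 -40 0 0 87;27 -40 0 0 87;17 -40 0 0 87;0 0 0 0 87'
python3 - <<'E'
from h import *
s=manip.observe();im=snap("wrist","w1");print(s["time_s"],s["tool_pos"],np.round(s["tcp_rot"],3).tolist(),s["wrist_force"])
cv2.imwrite("pics/w1b.png",cv2.convertScaleAbs(im[:,:,::-1],alpha=1.5))
E
```

```text
tool_pos: [0.2827, 0.4056, 0.2221]
tcp_rot: [[-0.986, 0.167, -0.0], [0.167, 0.986, -0.0], [0.0, -0.0, -1.0]]
wrist_force: [0.6, -0.5, 0.7]
grip_width: 0.087
gripper_force: 0.0
time_s: 1.1
tool_pos: [0.4177, 0.2056, 0.2224]
tcp_rot: [[-0.986, 0.167, 0.0], [0.167, 0.986, 0.0], [0.0, 0.0, -1.0]]
wrist_force: [0.5, 0.6, -0.3]
grip_width: 0.0868
gripper_force: 0.0
time_s: 1.6
tool_pos: [0.5166, 0.0428, 0.222]
tcp_rot: [[-0.985, 0.173, -0.0], [0.173, 0.985, -0.002], [-0.0, -0.002, -1.0]]
wrist_force: [-0.0, 0.7, 0.1]
grip_width: 0.087
gripper_force: 0.0
1.6 [0.51658975 0.04276349 0.22201441] [[-0.985, 0.173, -0.0], [0.173, 0.985, -0.002], [-0.0, -0.002, -1.0]] [-0.04044389  0.67182811  0.13849965]
```

View pics/w1b.png

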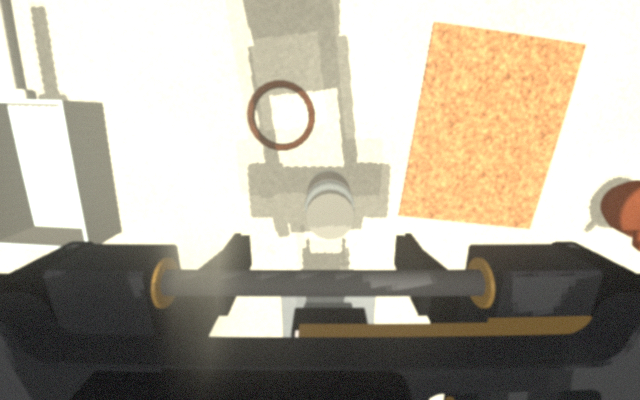

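Wrist view: jar cap centre about (329,213), bangle (281,115), mat corners (434,23),(584,43),(530,227),(400,214); the fingers straddle the jar.

```bash
python3 - <<'E'
from h import *
s=manip.observe();im=cv2.imread("pics/w1.png")
st=dict(tool_pos=[.51659,.04276,.22201],tcp_rot=[[-0.985,0.173,0],[0.173,0.985,-0.002],[0,-0.002,-1.0]])
g=cv2.cvtColor(im[170:250,290:370],cv2.COLOR_BGR2GRAY)
cv2.imwrite("pics/cap.png",cv2.resize(g,None,fx=7,fy=7,interpolation=cv2.INTER_CUBIC))
print("jar",on("wrist",329,215,.115,st),"bangle",on("wrist",281,115,.006,st),"mat",np.mean([on("wrist",*p,.003,st) for p in((434,23),(584,43),(530,227),(400,214))],0))
E
```

```text
jar [0.53340762 0.04523465 0.115     ] bangle [0.43139137 0.00426756 0.006     ] mat [0.49853028 0.25876315 0.003     ]
```

View pics/cap.png

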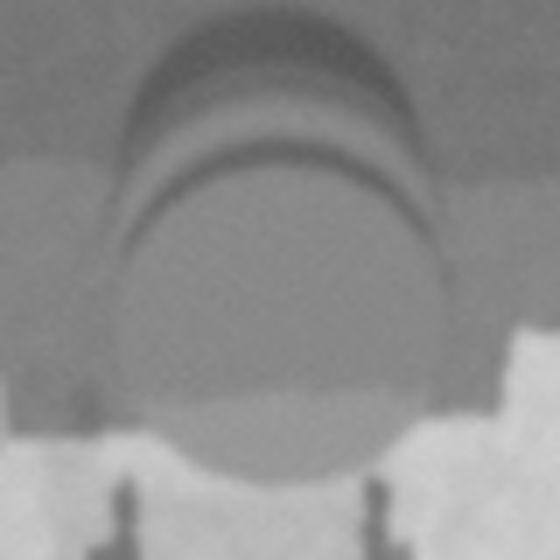

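The cap is centred at crop (280,325), i.e. image (330,216), so the jar is at about (0.533, 0.043). Descending onto it.

```bash
P="python3 -m pendant"; $P '16 0 0 0 87;0 0 -40 0 87;0 0 -40 0 87;0 0 -40 0 87;0 0 -30 0 87' 25; $P '0 0 -18 0 87;0 0 0 0 40;0 0 0 0 40;0 0 0 0 40;0 0 0 0 40' 25;  $P '0 0 0 0 40;0 0 0 0 40;0 0 0 0 40;0 0 0 0 40;0 0 0 0 40'
```

```text
time_s: 2.15
tool_pos: [0.529, 0.049, 0.0698]
tcp_rot: [[-0.986, 0.166, -0.003], [0.166, 0.986, 0.001], [0.003, 0.0, -1.0]]
wrist_force: [0.8, -0.8, 0.4]
grip_width: 0.087
gripper_force: 0.0
time_s: 2.65
tool_pos: [0.5325, 0.0476, 0.0563]
tcp_rot: [[-0.986, 0.167, 0.003], [0.167, 0.986, -0.0], [-0.003, 0.0, -1.0]]
wrist_force: [0.2, 0.4, 0.6]
grip_width: 0.063
gripper_force: 0.0
time_s: 3.15
tool_pos: [0.5322, 0.0472, 0.0557]
tcp_rot: [[-0.986, 0.167, 0.002], [0.167, 0.986, -0.0], [-0.002, 0.0, -1.0]]
wrist_force: [-0.9, -0.2, 6.4]
grip_width: 0.0536
gripper_force: 25.0
```

```bash
P="python3 -m pendant"; $P '0 0 15 0 40;-4 0 30 0 40;-20 -10 30 0 40;-20 -40 10 0 40;0 -45 0 0 40'; $P '0 -45 0 0 40;0 -45 0 0 40;0 -45 0 0 40;20 -20 0 0 40;45 0 0 0 40'; $P '45 0 0 0 40;40 0 0 0 40;20 0 0 0 40;0 0 0 0 40;0 0 0 0 40'
```

```text
time_s: 3.65
tool_pos: [0.4864, -0.0473, 0.142]
tcp_rot: [[-0.986, 0.164, 0.002], [0.164, 0.986, -0.0], [-0.002, 0.0, -1.0]]
wrist_force: [0.6, 0.2, -3.0]
grip_width: 0.0536
gripper_force: 25.0
time_s: 4.15
tool_pos: [0.5503, -0.2062, 0.1398]
tcp_rot: [[-0.985, 0.173, -0.002], [0.173, 0.985, -0.001], [0.002, -0.001, -1.0]]
wrist_force: [-0.3, 0.3, -1.5]
grip_width: 0.0535
gripper_force: 25.0
time_s: 4.65
tool_pos: [0.6565, -0.2022, 0.1389]
tcp_rot: [[-0.986, 0.167, -0.002], [0.167, 0.986, 0.001], [0.002, 0.0, -1.0]]
wrist_force: [-1.5, 0.2, -2.7]
grip_width: 0.0531
gripper_force: 25.0
```

```bash
P="python3 -m pendant"; $P '0 0 -30 0 40;0 0 -30 0 40;0 0 -12 0 40;0 0 -5 0 40;0 0 0 0 40'; $P '0 0 -3 0 40;0 0 -2 0 40;0 0 -1 0 40;0 0 0 0 40;0 0 0 0 40'
```

```text
time_s: 5.15
tool_pos: [0.6567, -0.2027, 0.0627]
tcp_rot: [[-0.986, 0.168, -0.001], [0.168, 0.986, 0.0], [0.001, 0.0, -1.0]]
wrist_force: [-0.4, -0.6, -1.0]
grip_width: 0.0532
gripper_force: 25.0
time_s: 5.65
tool_pos: [0.6574, -0.2026, 0.0568]
tcp_rot: [[-0.986, 0.167, 0.0], [0.167, 0.986, -0.0], [-0.0, -0.0, -1.0]]
wrist_force: [-0.0, 0.0, -1.9]
grip_width: 0.0534
gripper_force: 25.0
```

```bash
P="python3 -m pendant"; $P '0 0 -1 0 40;0 0 0 0 40;0 0 0 0 60;0 0 0 0 75;0 0 0 0 87';  $P '0 0 0 0 87;0 0 0 0 87;0 0 10 0 87;0 0 40 0 87;0 0 40 0 87'; $P '0 0 30 0 87;-40 0 20 0 87;-40 0 0 0 87;-40 0 0 0 87;-40 0 0 0 87';  $P '-40 -10 0 -2 87;-40 -20 0 0 87;-40 -20 0 0 87;-25 -10 0 0 87;0 0 0 0 87'
python3 - <<'E'
from h import *
s=manip.observe();im=snap("wrist","w2");snap("top","top2")
t=cv2.imread("pics/top2.png")
print(s["time_s"],s["tool_pos"].tolist() if hasattr(s["tool_pos"],"tolist") else s["tool_pos"],np.round(s["tcp_rot"],4).tolist())
o=np.zeros((600,640,3),np.uint8);o[:400]=im[:,:,::-1];o[400:]=cv2.resize(t[100:260,380:540],None,fx=1.25,fy=1.25)[:, :].repeat(1,1) if 0 else 0
o[400:600,:200]=cv2.resize(t[120:280,360:520],(200,200))
cv2.imwrite("pics/w2b.png",cv2.convertScaleAbs(o,alpha=1.2))
E
```

```text
time_s: 6.15
tool_pos: [0.6574, -0.2027, 0.0558]
tcp_rot: [[-0.986, 0.167, 0.0], [0.167, 0.986, -0.0], [-0.0, -0.0, -1.0]]
wrist_force: [0.0, -0.4, -0.3]
grip_width: 0.0687
gripper_force: 0.0
time_s: 6.65
tool_pos: [0.6562, -0.2022, 0.1457]
tcp_rot: [[-0.986, 0.167, -0.003], [0.167, 0.986, 0.001], [0.003, 0.001, -1.0]]
wrist_force: [0.2, 0.1, -0.3]
grip_width: 0.0866
gripper_force: 0.0
time_s: 7.15
tool_pos: [0.496, -0.2026, 0.1966]
tcp_rot: [[-0.986, 0.167, 0.001], [0.167, 0.986, -0.001], [-0.001, -0.001, -1.0]]
wrist_force: [-0.6, -0.2, 0.4]
grip_width: 0.087
gripper_force: 0.0
time_s: 7.65
tool_pos: [0.3501, -0.2638, 0.1965]
tcp_rot: [[-0.979, 0.205, 0.0], [0.205, 0.979, -0.002], [-0.001, -0.001, -1.0]]
wrist_force: [1.0, -0.9, -0.0]
grip_width: 0.0874
gripper_force: 0.0
7.65 [0.3500918238182022, -0.2637939626052513, 0.19645943490029988] [[-0.9788, 0.205, 0.0003], [0.205, 0.9788, -0.0016], [-0.0006, -0.0015, -1.0]]
```

View pics/w2b.png

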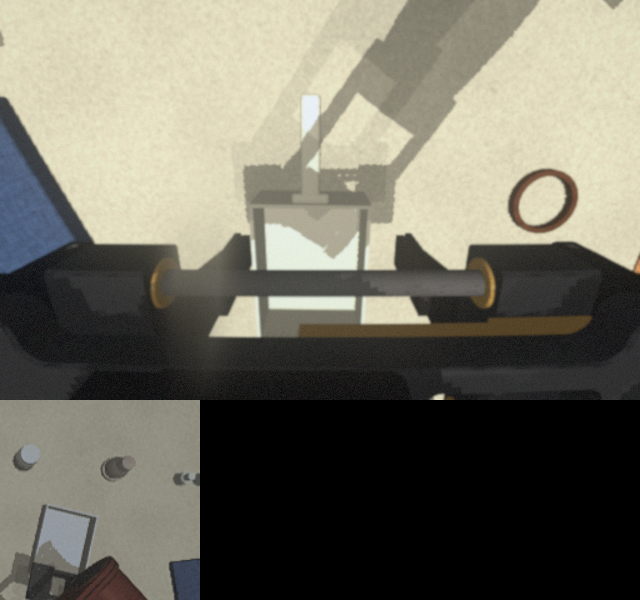

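The jar stands upright at its new place. Wrist: handle end at (311,96), handle root about (310,194), vertical in the image, i.e. aligned with the tool.

```bash
python3 - <<'E'
from h import *
st=dict(tool_pos=[.35009,-.26379,.19646],tcp_rot=[[-0.9788,0.205,0.0003],[0.205,0.9788,-0.0016],[-0.0006,-0.0015,-1.0]])
a=on("wrist",311,96,.058,st);b=on("wrist",309.5,193,.058,st)
d=(b-a)[:2];print(a,b,np.linalg.norm(d),np.degrees(np.arctan2(d[1],d[0])),"tool y deg",np.degrees(np.arctan2(.9788,.205))-90)
u=d/np.linalg.norm(d);print("grip@-117",a[:2]+u*.082)
E
```

```text
[ 0.255005   -0.25625641  0.058     ] [ 0.34944832 -0.27861792  0.058     ] 0.09705450657320097 -13.32071463610573 tool y deg -11.829052415303167
grip@-117 [ 0.33479885 -0.27514934]
```

```bash
P="python3 -m pendant"; $P '-16 -10 -20 -0.6 87;0 0 -40 0 87;0 0 -40 0 87;0 0 -40 0 87;0 0 -15 0 60' 50; $P '0 0 -9 0 40;0 0 0 0 30;0 0 0 0 10;0 0 0 0 10;0 0 0 0 10' 50; $P '0 0 0 0 10;0 0 0 0 10;0 0 0 0 10;0 0 0 0 10;0 0 0 0 10' 60
```

```text
time_s: 8.25
tool_pos: [0.3354, -0.2698, 0.0369]
tcp_rot: [[-0.978, 0.21, -0.003], [0.21, 0.978, 0.005], [0.004, 0.004, -1.0]]
wrist_force: [1.0, -0.4, 0.5]
grip_width: 0.0837
gripper_force: 0.0
time_s: 8.75
tool_pos: [0.3371, -0.2734, 0.0328]
tcp_rot: [[-0.977, 0.212, 0.002], [0.212, 0.977, -0.002], [-0.002, -0.002, -1.0]]
wrist_force: [-0.3, -0.5, 0.1]
grip_width: 0.0468
gripper_force: 0.0
time_s: 9.25
tool_pos: [0.3363, -0.2729, 0.0317]
tcp_rot: [[-0.977, 0.212, 0.0], [0.212, 0.977, -0.0], [-0.0, -0.0, -1.0]]
wrist_force: [-0.7, -0.7, 2.3]
grip_width: 0.0192
gripper_force: 59.9
```

```bash
P="python3 -m pendant"; $P '0 0 5 0 10;0 0 15 0 10;0 0 25 0 10;0 0 30 0 10;0 0 14 0 10'; $P '0 30 0 0.5 10;5 40 0 0.5 10;5 40 0 0.5 10;5 40 0 0.5 10;5 40 0 0.5 10'; $P '10 40 0 0 10;10 40 0 0 10;10 40 0 0 10;5 25 0 0 10;0 0 0 0 10'; $P '0 0 0 0 10;0 0 0 0 10'
python3 - <<'E'
from h import *
s=manip.observe();im=snap("side","s3");t=snap("top","top3");print(s["ft_torque"])
o=np.zeros((600,800,3),np.uint8)
o[:300]=cv2.resize(im[130:280,180:580,::-1],(800,300),interpolation=3);o[300:600,:600]=cv2.resize(t[100:250,200:500,::-1],(600,300),interpolation=3)
cv2.imwrite("pics/s3b.png",cv2.convertScaleAbs(o,alpha=1.5))
E
```

```text
time_s: 9.75
tool_pos: [0.3368, -0.2731, 0.1228]
tcp_rot: [[-0.977, 0.212, 0.001], [0.212, 0.977, -0.002], [-0.002, -0.001, -1.0]]
wrist_force: [0.2, -0.5, -2.6]
grip_width: 0.0193
gripper_force: 59.9
time_s: 10.25
tool_pos: [0.3555, -0.0808, 0.1203]
tcp_rot: [[-0.986, 0.169, -0.001], [0.169, 0.986, 0.001], [0.001, 0.0, -1.0]]
wrist_force: [1.3, -0.7, -2.1]
grip_width: 0.0194
gripper_force: 59.9
time_s: 10.75
tool_pos: [0.3907, 0.0652, 0.1203]
tcp_rot: [[-0.986, 0.165, -0.001], [0.165, 0.986, 0.001], [0.001, 0.001, -1.0]]
wrist_force: [0.9, -1.2, -1.7]
grip_width: 0.0193
gripper_force: 59.9
time_s: 10.95
tool_pos: [0.3907, 0.0618, 0.1202]
tcp_rot: [[-0.986, 0.169, -0.001], [0.169, 0.986, -0.0], [0.001, -0.0, -1.0]]
wrist_force: [-0.9, 0.5, -2.0]
grip_width: 0.0197
gripper_force: 59.9
[-0.00618605  0.19494627  0.04869915]
```

View pics/s3b.png

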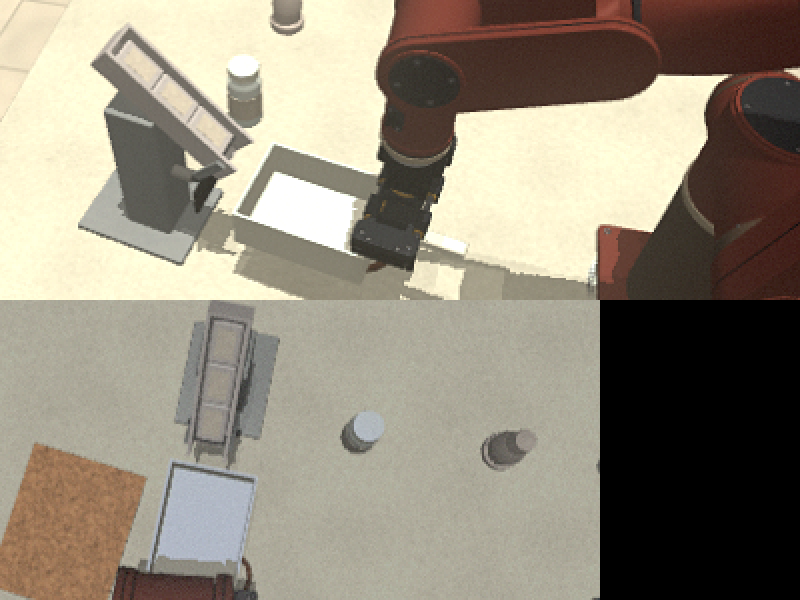

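Dish hangs level in front of the lip; far rim corners at top image (286,181.5),(328,190), side image (299,236),(317.5,203.5).

```bash
python3 - <<'E'
from h import *
O=np.array([.61524,.02937,0]);x=np.array([.98555,-.16936,0]);y=np.array([.16936,.98555,0])
def tri(p,q):
    o1,d1=ray("top",*p);o2,d2=ray("side",*q);k=np.linalg.lstsq(np.c_[d1,-d2],o2-o1,rcond=None)[0]
    a,b=o1+k[0]*d1,o2+k[1]*d2;return (a+b)/2,np.linalg.norm(a-b)
P=[]
for p,q in(((286,181.5),(299,236)),((328,190),(317.5,203.5))):
    c,e=tri(p,q);P.append(c);print(c,e,"chute",(c-O)@x,(c-O)@y)
d=P[0]-P[1];print("dish yaw",np.degrees(np.arctan2(d[1],d[0]))-90)
for p in((286,181.5),(328,190)):
    c=on("top",*p,.151);print("chute@.151",(c-O)@x,(c-O)@y)
s=manip.observe();c=s["tool_pos"];print("tcp chute",(c-O)@x,(c-O)@y)
E
```

```text
[0.59328976 0.08321486 0.14135894] 0.0001125691839982812 chute -0.03075222827568473 0.04934930819145038
[ 0.57274993 -0.03955402  0.13213873] 0.0006731182057783026 chute -0.030203117573288293 -0.07512418196478006
dish yaw -9.49789468791883
chute@.151 -0.0318123911440273 0.04861799523158651
chute@.151 -0.03269627957300646 -0.07478221386854936
tcp chute -0.2264906813341673 -0.006305567830183009
```

```bash
python3 - <<'E'
from h import *
s=cv2.imread("pics/s3.png");t=cv2.imread("pics/top3.png")
o=np.zeros((600,800,3),np.uint8)
a=cv2.resize(s[193:278,290:375],None,fx=5,fy=5,interpolation=3);o[:425,:425]=a
b=cv2.resize(t[176:241,270:340],None,fx=5,fy=5,interpolation=3);o[:325,430:780]=b
for i,(c,img) in enumerate((("side",a),)):pass
cv2.imwrite("pics/d3.png",cv2.convertScaleAbs(o,alpha=1.4))
E
```

```text
(no output)
```

View pics/d3.png

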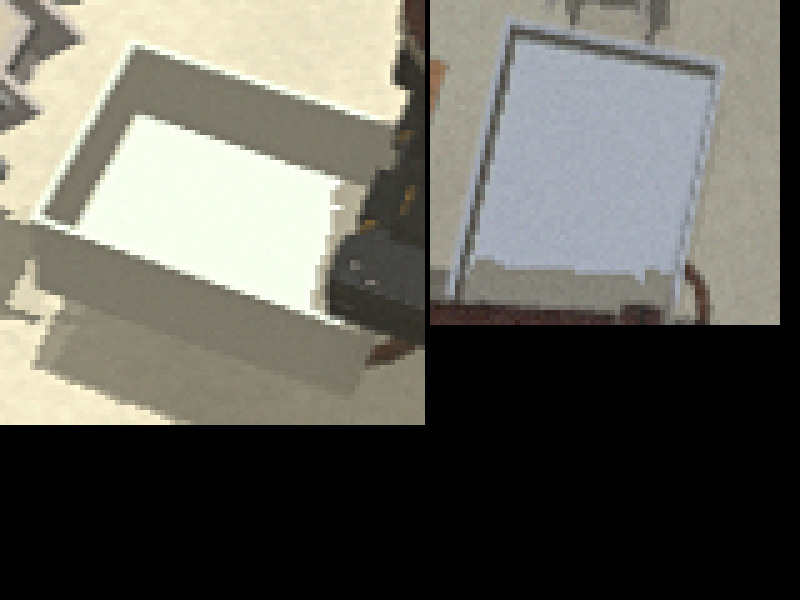

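```bash
python3 - <<'E'
from h import *
T=lambda a,b:(270+a/5-.4,176+b/5-.4);S=lambda a,b:(290+a/5-.4,193+b/5-.4)
def f(l,pts):
    o,d1=ray("top",*T(*l[0]));_,d2=ray("top",*T(*l[1]));n=np.cross(d1,d2)
    for p in pts:
        q,d=ray("side",*S(*p));k=n@(o-q)/(n@d);print(np.round(q+k*d,4))
print("left rim");f(((78,22),(18,295)),((35,215),(180,267),(330,320)))
print("right rim");f(((293,62),(247,300)),((133,41),(250,81),(380,123)))
print("far rim");f(((78,22),(293,62)),((35,215),(85,128),(133,41)))
print("tcp",manip.observe()["tool_pos"])
E
```

```text
left rim
[0.5989 0.0852 0.1441]
[0.5206 0.1    0.144 ]
[0.4426 0.1147 0.1443]
right rim
[ 0.5767 -0.0395  0.1426]
[ 0.5098 -0.0281  0.14  ]
[ 0.4376 -0.0157  0.1392]
far rim
[0.5972 0.0904 0.1517]
[0.5875 0.0252 0.1439]
[ 0.5771 -0.0414  0.1404]
tcp [0.39095232 0.06151428 0.12039602]
```

```bash
P="python3 -m pendant"; $P '2 11 4 0 10;17 -3 0 0 10;17 -3 0 0 10;0 0 0 0 10;0 0 0 0 10'; for i in 1; do $P '4 -0.7 0 0 10;4 -0.7 0 0 10;0 0 0 0 10' | grep -E "pos|wrist_f"; done; $P '3 -0.5 0 0 10;3 -0.5 0 0 10;0 0 0 0 10;0 0 0 0 10' | grep -E "pos|wrist_f"; $P '2 -0.35 0 0 10;2 -0.35 0 0 10;0 0 0 0 10;0 0 0 0 10' | grep -E "pos|wrist_f"
```

```text
time_s: 11.55
tool_pos: [0.4269, 0.0675, 0.1245]
tcp_rot: [[-0.985, 0.17, -0.001], [0.17, 0.985, 0.0], [0.001, 0.0, -1.0]]
wrist_force: [0.1, -0.8, -2.1]
grip_width: 0.0194
gripper_force: 59.9
tool_pos: [0.4355, 0.066, 0.1247]
wrist_force: [-0.4, 1.0, -2.0]
tool_pos: [0.4412, 0.065, 0.1245]
wrist_force: [-0.1, 0.4, -1.8]
tool_pos: [0.4452, 0.0643, 0.1245]
wrist_force: [-0.0, -0.4, -1.3]
```

```bash
P="python3 -m pendant"; for i in a; do $P '3 -0.5 0 0 10;3 -0.5 0 0 10;0 0 0 0 10;0 0 0 0 10' | grep -E "time|pos|wrist_f"; $P '2 -0.35 0 0 10;2 -0.35 0 0 10;0 0 0 0 10;0 0 0 0 10' | grep -E "pos|wrist_f"; $P '2 -0.35 0 0 10;2 -0.35 0 0 10;0 0 0 0 10;0 0 0 0 10' | grep -E "pos|wrist_f"; done
```

```text
time_s: 13.05
tool_pos: [0.4508, 0.0633, 0.1242]
wrist_force: [-3.0, 0.3, -2.3]
tool_pos: [0.4552, 0.0626, 0.1244]
wrist_force: [-3.6, 0.1, -1.8]
tool_pos: [0.4594, 0.0619, 0.1245]
wrist_force: [-3.6, 0.7, -1.4]
```

```bash
P="python3 -m pendant"; $P '2 -0.35 0 0 10;2 -0.35 0 0 10;0 0 0 0 10' | grep -E "time|pos|wrist_f"; $P '1 -0.17 0 0 10;1 -0.17 0 0 10;0 0 0 0 10' | grep -E "pos|wrist_f"; $P '1 -0.17 0 0 10;0 0 0 0 10' | grep -E "pos|wrist_f"; $P '1 -0.17 0 0 10;0 0 0 0 10' | grep -E "pos|wrist_f"
```

```text
time_s: 14.15
tool_pos: [0.4632, 0.0612, 0.1245]
wrist_force: [-3.6, -0.3, -1.5]
tool_pos: [0.465, 0.0609, 0.1244]
wrist_force: [-4.3, 0.3, -2.1]
tool_pos: [0.466, 0.0607, 0.1244]
wrist_force: [-5.8, -0.5, -2.1]
tool_pos: [0.467, 0.0605, 0.1244]
wrist_force: [-5.3, -0.5, -2.3]
```

```bash
P="python3 -m pendant"; $P '1 -0.17 0 0 10;0 0 0 0 10' | grep -E "pos|wrist_f";$P '1 -0.17 0 0 10;0 0 0 0 10' | grep -E "pos|wrist_f"; $P '1 -0.17 0 0 10;0 0 0 0 10' | grep -E "time|pos|wrist_f"
```

```text
tool_pos: [0.4679, 0.0604, 0.1244]
wrist_force: [-4.7, 0.1, -2.0]
tool_pos: [0.4681, 0.0603, 0.1238]
wrist_force: [-5.8, 1.2, -3.9]
time_s: 15.45
tool_pos: [0.4689, 0.0602, 0.1236]
wrist_force: [-5.5, 0.6, -4.2]
```

```bash
P="python3 -m pendant"; $P '1 -0.17 0 0 10;0 0 0 0 10' | grep -E "pos|wrist_f";$P '1 -0.17 0 0 10;0 0 0 0 10' | grep -E "pos|wrist_f"; $P '0 0 0 0 10;0 0 0 0 10' | grep -E "time|pos|wrist_f"
python3 - <<'E'
from h import *
im=snap("side","s4");t=snap("top","top4")
o=np.zeros((600,800,3),np.uint8)
o[:600,:420]=cv2.resize(im[135:275,225:323,::-1],(420,600),interpolation=3);o[:600,425:800]=cv2.resize(t[95:245,263:357,::-1],(375,600),interpolation=3)
cv2.imwrite("pics/s4b.png",cv2.convertScaleAbs(o,alpha=1.5))
E
```

```text
tool_pos: [0.4694, 0.0601, 0.1233]
wrist_force: [-7.4, -0.0, -4.5]
tool_pos: [0.4694, 0.06, 0.1229]
wrist_force: [-10.4, 1.1, -3.2]
time_s: 16.05
tool_pos: [0.4694, 0.06, 0.1229]
wrist_force: [-9.0, 0.8, -3.5]
```

View pics/s4b.png

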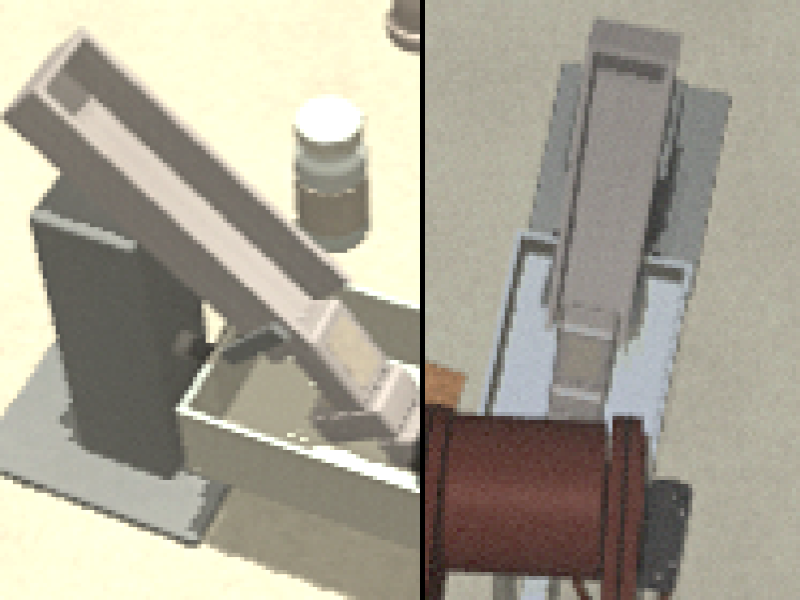

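Both pictures show the trough emptied: the last canister's upper end lies at the lip (side crop 330,310), leaning on the one in front. Waiting and checking numerically whether it still moves.

```bash
P="python3 -m pendant"; $P '0 0 0 0 10;0 0 0 0 10;0 0 0 0 10;0 0 0 0 10;0 0 0 0 10'| grep -E "time|pos|wrist_f"; $P '0 0 0 0 10;0 0 0 0 10;0 0 0 0 10;0 0 0 0 10;0 0 0 0 10'| grep -E "time|pos|wrist_f"
cat > d.py <<'E'
from h import *
import sys
a=cv2.imread("pics/%s.png"%sys.argv[1]).astype(int);b=snap(sys.argv[3],sys.argv[2])[:,:,::-1].astype(int)
d=(abs(cv2.GaussianBlur((a-b).astype(np.float32),(3,3),0)).max(2)>14).astype(np.uint8)
x0,y0,x1,y1=map(int,sys.argv[4:8])
n,l,s,c=cv2.connectedComponentsWithStats(d[y0:y1,x0:x1])
print([(s[i].tolist(),c[i].round().tolist()) for i in range(1,n) if s[i][4]>8])
E
python3 d.py s4 s5 side 220 130 420 290; python3 -c "
from h import *
print(manip.observe()['ft_torque'])"
```

```text
time_s: 16.65
tool_pos: [0.4694, 0.06, 0.1229]
wrist_force: [-9.7, 1.2, -4.6]
time_s: 17.15
tool_pos: [0.4694, 0.0601, 0.1229]
wrist_force: [-9.5, 0.5, -3.8]
[]
[0.19717782 1.88677396 0.0752489 ]
```

```bash
P="python3 -m pendant"; $P '0 0 -4 0 10;0 0 -4 0 10;0 0 -4 0 10;0 0 0 0 10;0 0 0 0 10'| grep -E "time|pos|wrist_f"; $P '0.5 3 0 0 10;-0.5 -3 0 0 10;-0.5 -3 0 0 10;0.5 3 0 0 10;0 0 0 0 10'| grep -E "time|pos|wrist_f"; $P '0 0 0 0 10;0 0 0 0 10;0 0 0 0 10;0 0 0 0 10;0 0 0 0 10'| grep -E "time|pos|wrist_f"
python3 d.py s4 s6 side 220 130 420 290; python3 d.py top4 top6 top 260 90 360 250
```

```text
time_s: 17.7
tool_pos: [0.4694, 0.0601, 0.1109]
wrist_force: [-9.7, 0.9, -3.9]
time_s: 18.2
tool_pos: [0.4694, 0.0602, 0.111]
wrist_force: [-10.8, 0.5, -3.8]
time_s: 18.7
tool_pos: [0.4694, 0.06, 0.111]
wrist_force: [-10.3, 1.1, -3.0]
[([105, 0, 95, 29, 479], [143.0, 13.0]), ([157, 0, 43, 8, 174], [177.0, 3.0]), ([122, 6, 26, 5, 43], [135.0, 8.0]), ([133, 18, 9, 5, 14], [137.0, 20.0]), ([113, 20, 34, 14, 103], [131.0, 24.0]), ([105, 31, 12, 17, 86], [110.0, 40.0]), ([150, 41, 50, 11, 279], [174.0, 46.0]), ([136, 43, 8, 5, 13], [139.0, 45.0]), ([120, 44, 7, 3, 9], [123.0, 45.0]), ([113, 51, 4, 5, 17], [115.0, 53.0]), ([113, 53, 45, 27, 312], [134.0, 69.0]), ([68, 71, 52, 41, 794], [94.0, 89.0]), ([145, 74, 10, 11, 62], [149.0, 79.0]), ([45, 81, 86, 50, 624], [85.0, 111.0]), ([136, 87, 15, 14, 87], [143.0, 94.0]), ([123, 88, 10, 7, 41], [127.0, 91.0]), ([133, 105, 29, 20, 238], [148.0, 115.0]), ([159, 134, 3, 5, 12], [160.0, 136.0]), ([157, 141, 4, 6, 13], [159.0, 143.0]), ([156, 148, 3, 5, 10], [157.0, 150.0])]
[([27, 64, 8, 3, 11], [30.0, 65.0]), ([42, 89, 7, 6, 14], [45.0, 91.0]), ([39, 92, 5, 4, 14], [41.0, 93.0]), ([0, 105, 8, 8, 20], [3.0, 107.0]), ([21, 108, 13, 2, 21], [27.0, 109.0]), ([36, 109, 9, 2, 12], [40.0, 110.0]), ([50, 108, 8, 3, 17], [53.0, 109.0]), ([7, 149, 2, 8, 15], [8.0, 153.0])]
```

```bash
python3 - <<'E'
from h import *
for n,(x0,y0,x1,y1) in (("top0",(285,100,345,215)),("top4",(275,150,335,200)),("top6",(275,150,335,200)),("s4",(285,200,345,260)),("s6",(285,200,345,260))):
    im=cv2.imread(f"pics/{n}.png")[y0:y1,x0:x1];h=cv2.cvtColor(im,cv2.COLOR_BGR2HSV)
    if n=="s4":print(h[15,20],h[28,40])
    m=cv2.morphologyEx(((h[...,0]>8)&(h[...,0]<20)&(h[...,1]>28)&(h[...,1]<110)).astype(np.uint8),2,np.ones((2,2),np.uint8))
    k,l,s,c=cv2.connectedComponentsWithStats(m)
    print(n,[((s[i]+[x0,y0,0,0,0]).tolist(),(c[i]+[x0,y0]).round(1).tolist()) for i in range(1,k) if s[i][4]>12])
g=cv2.cvtColor(cv2.imread("pics/s6.png"),cv2.COLOR_BGR2GRAY)[194:250:2,286:346:2];g4=cv2.cvtColor(cv2.imread("pics/s4.png"),cv2.COLOR_BGR2GRAY)[194:250:2,286:346:2]
for a in(g4,g):print("\n".join("".join(" .:-=+*#%@"[min(9,v//22)] for v in r) for r in a));print("--")
E
```

```text
top0 []
top4 []
top6 []
[ 20  44 139] [ 14  29 151]
s4 [([308, 211, 4, 6, 15], [309.7, 213.4]), ([304, 217, 6, 7, 18], [306.6, 220.3])]
s6 [([317, 233, 5, 5, 15], [319.2, 234.8])]
+------*#%######%#######*-....
*+-----=*################::...
**+------*###%######%###=.:-..
***+------*#############-..::-
*****-----+%%###########+...::
******--==---=#%%########+....
-*******#+------=*%%######*...
--*******++-=-------*%%###+...
-=-****#+**+-----------=*#:...
-:=-+*#*+***=------------=:...
:::--+*+****+=----=-------....
:-----=++*++*+------------....
=--+---=++****+=----------...-
++++=---+++***+*##+---=-......
+++++=---++*+++#**%%%+-.......
+++++++---++++*#++#%%+=...:...
+++++++---=+++#*+++%%+....:...
++++++==---==*#++++*+-...:....
+++=++------+***+=**=-:.......
+++++====-----++++*=::::......
++++++---------+=**:::::::....
*+=#==+---------**+::::::::::.
-*%*+======+++=-==::=:::::::::
----*%%%%%*==+=---:::..:::::::
==-----*%%%%*==---..::::::::::
-=-=-=----*%%%%%+-.....:::::::
--==---=-----*%%%%=.......::::
-===---==---=---*%+..........:
--
+------*########%#######=.....
*+------*###############+:....
**+------*##%###########*-....
***+------*#############+:-..:
*****----##############%=.:-:.
******--==#%%###########-..::-
-*****==----=*%%#%######*...:-
--*****=--------*%%######*....
-=-*****=-=---=----*%%####*...
-:=-+**#*+------------+%%#=...
:::--+*#**+---------=-----....
:----=#*#*#*--=-=---=-----....
+---******#**=-=----------....
+---=****##***+----=------..:.
++----***#***+#*%#=------:...:
+++=---+**#**-*#*#%%#=-:......
++++=---+***++*#++#%%#+....:..
+++++=---=**+*#*++*%%+-...:...
+++++++----=+*#*+++*+-........
++++=+=----+*#**+=**+-........
++=+++--===---+*++**=-::......
+++=++---------+=**-::::......
*==#=++---------+**::::::::...
=#%*==*=---=++=-++-.:.::::::::
=--=%%%%%%==++=---::::::::::::
-==---=%%%%%+==---.::-::::::::
==-==----=%%%%%%=-....::::::::
=--=---=----=%%%%%:......:::.:
--
```

```bash
P="python3 -m pendant"; $P '0 0 -4 0 10;0 0 -4 0 10;0 0 0 0 10;-2 0.35 0 0 10;-3 0.5 0 0 10'| grep -E "time|pos|wrist_f"; $P '-4 0.7 0 0 10;-5 0.85 0 0 10;-6 1 0 0 10;-6 1 0 0 10;-4 0.7 0 0 10'| grep -E "time|pos|wrist_f"; $P '0 0 0 0 10;0 0 0 0 10;0 0 0 0 10;0 0 0 0 10;0 0 0 0 10'| grep -E "time|pos|wrist_f"
python3 - <<'E'
from h import *
im=snap("side","s7");snap("top","top7")
g=cv2.cvtColor(im,cv2.COLOR_RGB2GRAY)[194:262:2,286:366:1]
print("\n".join("".join(" .:-=+*#%@"[min(9,v//20)] for v in r) for r in g))
E
```

```text
time_s: 19.3
tool_pos: [0.4665, 0.0607, 0.1039]
wrist_force: [-4.4, 0.4, -3.8]
time_s: 19.8
tool_pos: [0.4428, 0.0648, 0.1052]
wrist_force: [-1.1, 0.5, -3.2]
time_s: 20.3
tool_pos: [0.4424, 0.0647, 0.1046]
wrist_force: [-0.1, -0.1, -3.4]
+-----------=*##%%%%%%%%%%%%%%%%%%%%%%%%%%%%%%%%%%%%%%%%%%%%+..........:.:::...:
##*=----------=+##%%%%%%%%%%%%%%%%%%%%%%%%%%%%%%%%%%%%%%%%%%+.:::::::..:::::::::
####*=---::------+##%%%%%%%%%%%%%%%%%%%%%%%%%%%%%%%%%%%%%%%#=::..:::::.:::::.:::
#####*=:::---------=*%%%%%%%%%%%%%%%%%%%%%%%%%%%%%%%%%%%%%%#=::::::::::.:.::::::
####*-::---------+#%%%%%%%%%%%%%%%%%%%%%%%%%%%%%%%%%%%%%%%%%*--:::::::::::::::.:
###+-:::-===--#%@@@%%%%%%%%%%%%%%%%%%%%%%%%%%%%%%%%%%%%%%%%%+:--:.:::::.::.:::::
-=**=::-==**=======++#@@@%%%%%%%%%%%%%%%%%%%%%%%%%%%%%%%%%%#=.::--:..:::::::::::
---=##*===================+#@@@%%%%%%%%%%%%%%%%%%%%%%%%%%%%+....:----:...:.:::::
--==-=*#*+======================+#%@@%%%%%%%%%%%%%%%%%%%%%%*:.....:-----=-:::...
---=++=-+#*===========================++#@@@@%%%%%%%%%%%%%%%%*:.....::----------
:::::-=---+#*+===============================+#@@@%%
[... 1191 characters left out ...]
------=======*#####+::::::::::::::::::::......::::..
==============#%%@@@@@@@@@@#+++++++++=---------::::::::::::::::::::::::::::::::-
==================-=#@@@@@@@@@@#++++++=--------:::::::::::::::::::::::::::::::::
========================-=#@@@@@@@@@@@#+=-----:..:::::==::::::::::::::::::::::::
==============================-=#%@@@@@@@@@#+=:........:::::::::::::::::::::::::
=====================================+#%@@@@@@#-.............::::::::::::-+-::::
+==========================================##@@*:...................:::::::::::=
=================================================##+-:...................::::.:=
============++===========================================-::..................-=
```

The brightness print shows all three canisters lying flat in a row on the dish floor, clear of the lip. Carrying them to the mat.

```bash
P="python3 -m pendant"; $P '-10 2 0 0 10;-15 2 0 0 10;-15 3 0 0 10;-10 12 0 -0.5 10;-1 22 0 -1 10'| grep -E "time|pos|wrist_f"; $P '0 25 0 -1 10;0 25 0 -1 10;0 25 0 -1 10;0 25 0 -0.8 10;0 25 0 0 10'| grep -E "time|pos|wrist_f"; $P '0 25 0 0 10;0 20 0 0 10;0 12 0 0 10;0 0 0 0 10;0 0 0 0 10'
```

```text
time_s: 20.9
tool_pos: [0.3892, 0.1055, 0.104]
wrist_force: [1.1, -0.2, -3.7]
time_s: 21.4
tool_pos: [0.3904, 0.2318, 0.1045]
wrist_force: [0.8, 0.1, -3.6]
time_s: 21.9
tool_pos: [0.3908, 0.2872, 0.1043]
tcp_rot: [[-0.966, 0.259, -0.001], [0.259, 0.966, -0.001], [0.0, -0.001, -1.0]]
wrist_force: [-0.6, 0.4, -3.7]
grip_width: 0.0197
gripper_force: 60.0
```

```bash
P="python3 -m pendant"; $P '0 2 -15 0 10;0 0 -20 0 10;0 0 -15 0 10;0 0 -6 0 10;0 0 0 0 10'| grep -E "time|pos|wrist_f"; $P '0 0 -3 0 10;0 0 -3 0 10;0 0 0 0 10'| grep -E "time|pos|wrist_f";  $P '0 0 -2 0 10;0 0 0 0 10'| grep -E "time|pos|wrist_f"; $P '0 0 -2 0 10;0 0 0 0 10'| grep -E "time|pos|wrist_f"
python3 - <<'E'
from h import *
t=snap("top","top8")
x0,y0,x1,y1=180,160,290,290
h=cv2.cvtColor(t,cv2.COLOR_RGB2HSV)[y0:y1:2,x0:x1]
print("\n".join("".join("m" if (5<a<20 and b>110) else " .:-=+*#%@"[min(9,v//16)] for a,b,v in r.astype(int)) for r in h))
E
```

```text
time_s: 22.4
tool_pos: [0.3905, 0.2886, 0.0477]
wrist_force: [0.2, -0.5, -3.5]
time_s: 22.7
tool_pos: [0.3914, 0.2898, 0.0427]
wrist_force: [-0.2, -0.0, -3.5]
time_s: 22.9
tool_pos: [0.3912, 0.2898, 0.0406]
wrist_force: [-0.0, 0.4, -4.1]
time_s: 23.1
tool_pos: [0.3911, 0.2897, 0.0383]
wrist_force: [-0.2, 0.0, -3.7]
##*########################################################################################################*++
#mmm+#########################################################################################################
mmmm=####*=+##################################################################################################
mmm-=+**====*#################################################################################################
mmmmm-====*###################################################################################################
mmmmmm-==+####################################################################################################
mmmmmm:-=+*##########################*m***#*##################################################################
mmmmmm
[... 5731 characters left out ...]
=====+===+########################
.:.+%########################*=m-::---m::..:.m:.:-======++========+==++===============+#######################
:..-*#########################*-m-::---:.::.:.:..:=============+==========++=======+=+=+######################
::.:+##########################=-m-.----..:::m::.:-+===========++==++=+===+=========+=+=+#####################
.:..=*#########################*=m-::-m-:..::..::.:===============+++================+=+######################
.:..-+##########################+--m:----:::::::m::-=+==========+==+====================++*###################
.::.m=*#########################*=m-::-m-m.:::.::.::-+=+=+=============================+==+###################
```

Dish lies over the mat, slightly to its left; shifting 6 mm and lowering on.

```bash
P="python3 -m pendant"; $P '-1 -6 0 0 10;0 0 -2 0 10;0 0 0 0 10'| grep -E "time|pos|wrist_f"; $P '0 0 -1 0 10;0 0 0 0 10'| grep -E "time|pos|wrist_f"; $P '0 0 -1 0 10;0 0 0 0 10'| grep -E "time|pos|wrist_f"
```

```text
time_s: 23.45
tool_pos: [0.3901, 0.2835, 0.0364]
wrist_force: [-0.2, -0.2, -4.4]
time_s: 23.65
tool_pos: [0.3903, 0.2837, 0.0355]
wrist_force: [-0.2, 0.3, -3.0]
time_s: 23.85
tool_pos: [0.3904, 0.2839, 0.0348]
wrist_force: [-1.2, 0.4, -0.4]
```

```bash
P="python3 -m pendant"; $P '0 0 -0.5 0 10;0 0 0 0 10;0 0 0 0 20;0 0 0 0 30;0 0 0 0 45' 20| grep -E "time|pos|wrist_f|width"; $P '0 0 0 0 60;0 0 0 0 60;0 0 0 0 60;0 0 10 0 60;0 0 30 0 60'| grep -E "time|pos|wrist_f|width"; $P '0 0 40 0 60;0 0 40 0 60;-20 0 40 0 60;0 0 30 0 60;0 0 0 0 60'
python3 - <<'E'
from h import *
s=snap("side","s9");t=snap("top","top9")
g=cv2.cvtColor(s,cv2.COLOR_RGB2GRAY)[270:400:3,240:400:2]
print("\n".join("".join(" .:-=+*#%@"[min(9,v//20)] for v in r) for r in g))
t0=cv2.imread("pics/top0.png").astype(int);d=abs(t0-t[:,:,::-1].astype(int)).max(2)>25
for n,(x,y) in dict(jug=(174,174),bangle=(313,238),fig=(453,175)).items():print(n,d[y-16:y+16,x-16:x+16].sum())
E
```

```text
time_s: 24.35
tool_pos: [0.3909, 0.2841, 0.0344]
wrist_force: [0.3, -0.3, -0.2]
grip_width: 0.029
time_s: 24.85
tool_pos: [0.3878, 0.2825, 0.0722]
wrist_force: [0.4, -0.6, 0.3]
grip_width: 0.0587
time_s: 25.35
tool_pos: [0.3727, 0.2853, 0.2303]
tcp_rot: [[-0.966, 0.259, 0.009], [0.259, 0.966, 0.005], [-0.008, 0.007, -1.0]]
wrist_force: [0.8, 0.1, 0.3]
grip_width: 0.0602
gripper_force: 0.0
%%%%%%@@@@%@%@%%%%%%%%%%%%%%%%%%@@%%%%%%%%%%%%%%%%%%%%%@%%@%%%@%@:..:-=-:.::::::
%%%@%%%%%%%%%%%%%%%%@%%%%%@%@%%%%@@%%%%%%%%%%%%%%%%%%%%%%@%%%%%@%@....:---=-----
%%@%%%%%%%%%%%@%%%%@%@%%@@%%%%%@@%%%%%@%%%%%%%%%%%%%%%%%%%%@%@@%@=.......::--:::
%%%%%%%%%%%%%%%@@%%@@@@%%%@%@@%@%%%%%%%%%%%%%%%%%%%%%%%%%%%%%%%@*:..............
%@%%%%%%%%%%%%%%%%@%%%%%%@@@@#%@@%%%%%%%%%%%%%%%%%%%%%%%%%%%%@@%:...............
%%%%%%%%%%%%%%%%%%%%@%%%%%%@**%**@@@%%%%%%%%%%%%%%%%%%%%%%%%%@@:::::-:..........
%%%%%%%%%%%%%%%%@%@%%@@@%%%#*%#====*@@%%%%%%%%%%%%%%%%%%%%%%%@-::::::---:......-
%%%%%%%%%%%%%%%%%%%%%%%%@@#*%#========+%@%%%%%%%%%%%%%%%@%%%%*:::##:..:::::...::
%%%%%%%%%%%%%%%%%%%%%@%%%**%#============+#@%%%%%%%%%%%%%%@-
[... 2176 characters left out ...]
========+==+=+#%##%#%%%%%%%%%%%
+++++++=-==-#@%%%@%%%%%%%%%%%%%%%%%%%%%%@%%%**+****=====++==+*%%%%%%#%%%%%%%%%%%
+++++++:-====@%%%%%%@@%%%%%%%%%%%%%%%%%%%%@%%@%=#**#*+=++++++%%%%#%%%%%%%%%%%%%%
+++++=:--===-#%%%%%%@%%%@%%%%%%%%%%%%%%%%%%@%%%%@%+***@@@++++%%%%%%%%%%%%%%%%%%%
-------=====-*%%@@%%%%%%%%%%%%%%%%%%%%%%%%%%@%%%%%%@##%%%@@#%%%%%%%%%%%%%%%%%%%%
==----======-+%%%%%%%%%%%%%%%%%%%%%%%%%%%%@@%%%@%%@%%%@%%%%%@%%%@%%%%%%%%%%%%%%%
=-==========-*%%%%%%%%%%%%%%%%%%%%%%%%%%%%%%%@%%@%%%%%%@@%%%%%@@%%%%%%%%%%%%%%%%
-==========:=%@@%%%%%%%%%%%%%%%%%%%%%%%%%%%%%%%%@@@@%@@%%%%%%%%%%%@%%%%%%%%%%%%%
=========-:=#%%%%%%%%%%%%%%%%%%%%%%%%%%%%%%%%%%%%%@%%%%%%@@%@%@%%%@%%%%%%%%%%%%%
jug 0
bangle 0
fig 0
```

```bash
python3 -m pendant '0 0 0 0 60;0 0 0 0 60;0 0 0 0 60' | grep -E "time|pos"; python3 -c "
from cell import manip
print(manip.close_job())"
```

```text
time_s: 25.75
tool_pos: [0.3696, 0.2834, 0.2227]
the job is handed in; nothing more can be done
None
```

The job is handed in at 25.8 s of the 72 s allowed: the jar stands about 23 cm from the lip, the dish with all three canisters is released on the cork mat, and the jug, figurine and bangle have not moved; the judge's verdict was not shown.

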